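# Feed the next brass roller from the gravity track

### The arm

A 7-joint arm with a two-finger parallel gripper is mounted at the origin on the work surface. World frame = base frame: x ahead of the robot, y to its left, z up, the work surface at z = 0. Lengths are in m, angles in rad, forces in N, time in s.
With the tool pointing down it reaches from about 0.4 to 0.875 m from the base axis. Payload 4.4 kg.
Tool frame: the origin (TCP) lies on the centre line of the jaws, within the pads' length; the fingertips stand 8 mm ahead of it and the grasp point (between the pads) lies 11 mm behind it (robot.nose_length is the distance from the TCP to the fingertips, in m); z points along the fingers, y is the line along which they close (so a half turn about z gives the same grasp; the last joint's range is limited). The gripper opens to 85 mm and grips with 20 to 120 N. Pads are 22 mm wide; open, the fingers measure 114 mm over their backs; the gripper's body (76 mm by 85 mm) begins 54 mm behind the grasp point. The pads swing forward as they close: fully open they stand 13 mm farther back than shut.
Start: joints at [-1.358, 0.628, 0.038, 1.517, -0.027, 0.996, -0.02], TCP at [0.179, 0.625, 0.239] pointing down, gripper open.
Joint ranges: [-3.06, 3.06], [-0.37, 2.12], [-1.25, 1.32], [0.18, 2.47], [-1.1, 4.24], [0.23, 1.98], [-2.94, 2.94]. Speed limits (rad/s): [2.57, 2.57, 3.14, 3.14, 3.14, 3.14, 3.14].

### API

Orientations are given as a unit quaternion [w, x, y, z].
In Python, from rig import robot, eyes, order, finder gives the robot as it stands.
- The arm moves only by the shell command python3 -m jog 'ROWS' [FORCE]. ROWS is JSON, one flat list of numbers, 7 for each row, row after row: the opening, from 0 (shut) to 1 (fully open), then the shift along the tool's x, y, z in cm, then the turn, a rotation vector about the tool's x, y, z in degrees. A call has 1 to 8 rows; each row shifts and turns the commanded pose from where the row before left it, along the tool's axes as they then stand; what a row does not reach is not made up. A row lasts 1/12 s, in which the tool goes at most 41.7 mm and 7.16 degrees, less where a joint would pass 70% of its speed; a pose out of reach is approached as far as the arm can. A call with a gripper value outside its range is refused whole. The fingers move at their own pace and stop on an object; FORCE is the grip in N (left out, the last holds). Time passes only in rows, so rows that do not move let the fingers close. It gives the time, the measured TCP pose, the force, the opening and the grip force at its end, in the units of the state.
- robot.sense(): the state, without advancing time (a new reading comes with each control period).
- eyes.snapshot(name): name is "scene" or "top" or "wrist"; returns a dict with "image" (384x512x3 uint8, blue, green, red), "fx", "fy", "cx", "cy" (pixels), "rvec" (rotation vector, rad) and "tvec" (3), from world to camera coordinates, as OpenCV has them. Camera axes: x right, y down, z forward; pixel columns grow to the right and rows downward; lengths in m; the calibration is good to about 2 mm. A picture is of the moment at which its call begins. There is no depth.
- order.hand_in(): hands the job in; it is judged then, once.
Trained networks look in a picture, given as the dict that the camera call returned (one of the last four; its "shot" number tells which), for a name from the list of things; names that differ only in an ending like _2 or _b are one class to them, and where a whole thing is asked for, a point or a joint stands for the part that bears it (a point fixed in the world has none). Each returns a list of dicts, best first, with "confidence" (0 to 1); they miss things now and then, are a little off and sometimes report something else, mostly with a low value. They report only what shows in the picture. A call takes as long as a camera call. They do not tell look-alikes from the thing itself.
- finder.boxes_of(query, picture): "extent" ([left, top, right, bottom] in pixels, round what is visible of it).
- finder.silhouettes(query, picture): "region" (384x512 bool, what is visible of it) and "extent" ([left, top, right, bottom] in pixels, round what is visible of it).
The state is a dict: "t": time; "joints": joint angles; "dq": joint speeds; "tau": joint torques, N m; "tool_pos": TCP position; "tcp_rot": TCP orientation; "wrist_force": force on the tool from outside, world axes, zero at the start; "wrist_torque": the same for the moment, N m; "opening": opening from 0.0 (shut) to 1.0 (fully open); "grasp_force": force on a finger pad.
Only numpy, scipy, OpenCV 4.12 (cv2) and the standard library are available. Lean on these libraries where they do the work, as an engineer would, in place of code of your own. Each camera call takes 0.05 s, during which the arm holds its last target. There are 200 camera calls.

### The job

Take the end brass roller, the one resting against the red stop of the sloped track, and lay it gently on its side in the blue cradle, between the two ribs and lying the same way as them; not in the red cradle, which is for rejects. Let the next roller roll down to the stop by itself, without pushing it.

Things in the scene. Friction and masses are not known exactly. Their poses are not given: they have to be found in the camera images.
- roller_1: Brass spool lying on its side at the low end of the track against the red stop, 0.3 to 0.5 kg. Flanges 44 mm in diameter, 10 mm thick; barrel between them 32 mm in diameter, 30 mm long; 50 mm overall. Flat end faces overhang the rail freely: grip these. Origin at its centre; y is its long axis, level; x and z turn as it rolls. Two like rollers touch it uphill, centres 44 mm apart.
- roller_2: The next brass roller uphill on the track, same shape and size as roller_1 and touching it; origin at its centre, y along its long axis. When roller_1 is lifted out it rolls 44 mm down to the stop; a third roller follows it.
- track: Fixed track: steel rail 26 mm wide, 250 long, no side walls, green base plate 270 x 90 x 8 mm; flanges straddle the rail. Origin on the bench, 68 mm below the centre of a roller at the stop. z up; x level, pointing uphill (slope 7 degrees); y across the rail, along the rollers' axes. The red stop, 26 mm wide, stands between the flanges, face 16 mm downhill of that centre, top 6 mm above it.
- cradle_blue: Fixed blue cradle: base 80 (x) x 120 (y) x 12 mm, two ribs along y, 8 wide, 8 high, 100 long, 40 mm apart inside, black pad between. Origin: centre of its underside, on the bench. A roller in it lies along y on the base, its centre 34 mm above the origin. A red one of the same shape, holding a reject roller, stands nearby; either may be nearer the robot.
Mind the look-alikes: they are no part of the job. Leave any green or pink look-alike of the roller_1 alone.

How it is judged:
At the end, for the whole second after the job is handed in: roller_1 rests between the ribs of the blue cradle, centre within 10 mm across and 25 mm along them, 34 mm (+-5) above its underside, axis within 11 degrees of the ribs. roller_2 rests at the stop, within 10 mm (8 mm in height) of where roller_1 began (x of roller_1 in the frame of cradle_blue between -0.01 and 0.01 m and y of roller_1 in the frame of cradle_blue between -0.025 and 0.025 m and z of roller_1 in the frame of cradle_blue between 0.029 and 0.039 m and angle between the y axis of roller_1 and the y axis of cradle_blue, either way round below 0.2 rad and linear speed of each of roller_1, roller_2 below 0.03 m/s and x of roller_2 in the frame of track between -0.01 and 0.01 m and y of roller_2 in the frame of track between -0.01 and 0.01 m and z of roller_2 in the frame of track between 0.06 and 0.076 m); the robot touches nothing.
It fails at once if the next roller is pushed by the gripper or arm (over 3 N) (contact force between any of the fingers, the arm and roller_2 above 3 N).
It fails at once if the roller is slammed or dropped into the blue cradle (over 60 N) (contact force between roller_1 and cradle_blue above 60 N).
It also fails if it takes over 35 s, if anything falls off the work surface, if the arm or the gripper's body presses on something with over 40 N, if the wrist force passes 120 N, or if a joint passes its speed limit or range.

## Working session

There is one attempt and no reset: what is moved stays moved. The work goes in short steps, Python scripts to look and compute and a shell command to move; the robot and the scene stay as the last step left them, time stands still between calls to the robot, and variables do not carry over. Pictures are saved under pics/ and viewed, at most 10 in all, crops included, and the job is handed in when it is done.

```bash
mkdir -p pics; ls
python3 - <<'E'
from rig import robot, eyes, order, finder
import cv2,numpy as np
s=robot.sense();print(s['tool_pos'],s['tcp_rot'],s['t'])
ims=[]
for n in('scene','top'):
    p=eyes.snapshot(n);cv2.imwrite(f'pics/{n}0.png',p['image'])
    R=cv2.Rodrigues(np.array(p['rvec'],float))[0];print(n,p['fx'],p['cx'],-R.T@np.array(p['tvec']).ravel(),R.tolist())
    for q in('roller_1','track','cradle_blue'):
        print(q,[(np.round(b['extent']).tolist(),round(b['confidence'],2)) for b in finder.boxes_of(q,p)])
    ims.append(p['image'])
cv2.imwrite('pics/a.png',cv2.resize(np.vstack(ims),(800*3//4,900*3//4))) if 0 else None
E
```

```text
pics
[0.17867976 0.62433982 0.23839909] [-1.33057985e-04  1.38953206e-01  9.90298506e-01 -9.25820813e-04] 0.0
scene 489.0497895966 252.3517927940006 [ 1.03878017 -0.55800184  0.73043835] [[0.6660474726792297, 0.7456944831551264, 0.017902567682295534], [0.5019848670975458, -0.4303574858350493, -0.7502023910857619], [-0.5517172802646928, 0.508657224639289, -0.6609658618110213]]
roller_1 [([178.0, 228.0, 212.0, 262.0], 0.96), ([152.0, 204.0, 182.0, 223.0], 0.81), ([235.0, 209.0, 264.0, 232.0], 0.75), ([161.0, 219.0, 198.0, 256.0], 0.74), ([109.0, 220.0, 139.0, 252.0], 0.67)]
track [([152.0, 229.0, 290.0, 338.0], 0.57)]
cradle_blue [([336.0, 177.0, 401.0, 217.0], 0.95)]
top 446.8602877089968 254.85092035181793 [ 0.25950555 -0.02685333  1.07012034] [[-0.0696730844807657, -0.997555970381335, 0.00526756637251978], [-0.9737727710071507, 0.06686359942080655, -0.21747608953066322], [0.21659236307864416, -0.02028164266144912, -0.9760514347240938]]
roller_1 [([349.0, 219.0, 369.0, 247.0], 0.96), ([306.0, 224.0, 328.0, 249.0], 0.92), ([322.0, 173.0, 348.0, 196.0], 0.9), ([314.0, 153.0, 342.0, 177.0], 0.85), ([255.0, 172.0, 278.0, 194.0], 0.6)]
track [([285.0, 89.0, 350.0, 209.0], 0.95)]
cradle_blue [([126.0, 135.0, 176.0, 172.0], 0.97)]
```

View pics/scene0.png

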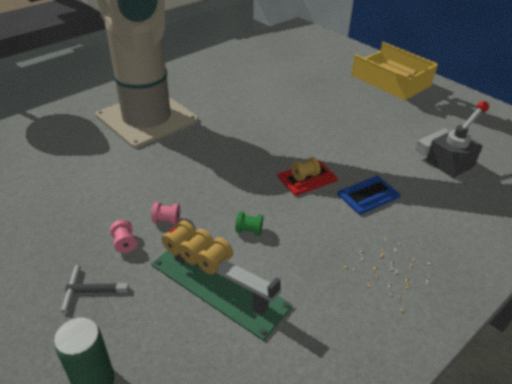

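View pics/top0.png

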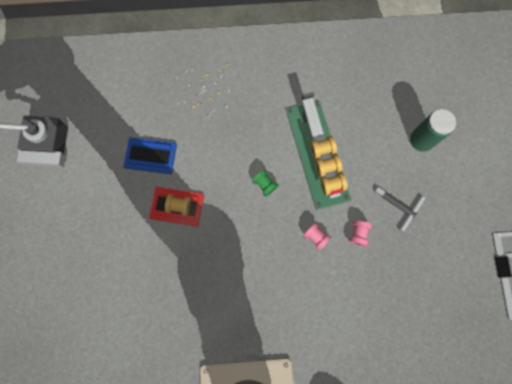

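The scene picture shows three brass rollers on the track, with roller_1 at the low end around (178,237) and the red stop beside it. In the top picture roller_1 is around (335,186), the blue cradle around (151,155), and the red reject cradle (with a roller in it) around (177,206).

```bash
cat > h.py <<'E'
from rig import robot, eyes, order, finder
import cv2,numpy as np
def ray(p,uv,z):
    R=cv2.Rodrigues(np.array(p['rvec'],float))[0];t=np.array(p['tvec'],float).ravel();C=-R.T@t
    uv=np.atleast_2d(uv).astype(float)
    d=np.c_[(uv[:,0]-p['cx'])/p['fx'],(uv[:,1]-p['cy'])/p['fy'],np.ones(len(uv))]@R
    return (C+d*((z-C[2])/d[:,2])[:,None])[:,:2]
def big(mask):
    n,l,s,c=cv2.connectedComponentsWithStats(mask.astype(np.uint8))
    return l==1+np.argmax(s[1:,4])
def rect(p,mask,z):
    vs,us=np.nonzero(mask);w=ray(p,np.c_[us,vs],z)
    (c,sz,a)=cv2.minAreaRect((w*1000).astype(np.float32))
    return np.round(c,1),np.round(sz,1),round(a,1)
def hsv(p): return cv2.cvtColor(p['image'],cv2.COLOR_BGR2HSV)
def rng(p,h0,h1,s=90,v=30):
    h=hsv(p);return (h[...,0]>=h0)&(h[...,0]<=h1)&(h[...,1]>=s)&(h[...,2]>=v)
E
python3 - <<'E'
from h import *
for n in('top','scene'):
    p=eyes.snapshot(n)
    print(n,'blue',rect(p,big(rng(p,105,130,120)&(np.arange(384)[:,None]>(110 if n=='scene' else 0))),.012))
    g=rng(p,45,90,60)
    g[:, :120]=0
    if n=='top': g[:,355:]=0; 
    print('plate',rect(p,big(g),.008))
    m=rng(p,12,30,90,80); 
    if n=='top': m[:, :285]=0;m[:,350:]=0
    else: m[:,:150]=0;m[:210]=0;m[:,235:]=0
    print('brass',rect(p,big(m),.068))
    for b in finder.silhouettes('roller_1',p):
        vs,us=np.nonzero(b['region']);px=np.array([us.mean(),vs.mean()])
        print(px.round(1),p['image'][int(px[1]),int(px[0])],ray(p,px,.068).round(4),rect(p,b['region'],.068),round(b['confidence'],2))
E
```

```text
top blue (array([600.1, 203.4]), array([118.1,  79.8]), 78.7)
plate (array([ 577.9, -209.5]), array([268.1,  86.8]), 11.1)
brass (array([ 529.7, -223.5]), array([134.7,  58.1]), 9.2)
[328.1 164.1] [101 179 221] [[ 0.5314 -0.2223]] (array([ 531.1, -221.8]), array([41.8, 57.6]), 10.6) 0.94
[359.3 233.1] [153 130 224] [[ 0.3662 -0.2753]] (array([ 366.2, -274.9]), array([38.8, 52.7]), 71.7) 0.86
[316.7 236.1] [178 153 240] [[ 0.366 -0.179]] (array([ 366.4, -178.5]), array([48.7, 40.3]), 40.0) 0.67
[264.8 182.4] [ 85 157  70] [[ 0.4978 -0.0718]] (array([497.3, -71.5]), array([55. , 41.8]), 37.8) 0.59
scene blue (array([604.9, 196. ]), array([124.7,  83.4]), 78.6)
plate (array([ 580.3, -214.3]), array([268.9,  89.3]), 11.2)
brass (array([ 521.1, -217.7]), array([134.5,  80.6]), 15.3)
[178.1 237. ] [ 58 110 134] [[ 0.4833 -0.2312]] (array([ 481.7, -229.7]), array([49.2, 79.7]), 18.2) 0.9
[122.9 236.1] [142 123 205] [[ 0.4147 -0.3074]] (array([ 413.2, -306.9]), array([41., 85.]), 70.3) 0.82
[195.5 245.5] [ 61 114 138] [[ 0.5217 -0.2197]] (array([ 521.3, -218.9]), array([48.3, 78.8]), 14.5) 0.66
[164.9 213. ] [117 101 172] [[ 0.4133 -0.2131]] (array([ 412.1, -211.4]), array([55.2, 58.6]), 47.3) 0.66
[249.3 223.2] [ 56 107  45] [[ 0.5425 -0.1066]] (array([ 542.1, -106.6]), array([53.2, 55.4]), 43.0) 0.63
```

```bash
python3 -m jog '[1,-3,-2.4,0,0,0,0,1,-3,-2.4,0,0,0,0,1,-3,-2.4,0,0,0,0,1,-3,-2.4,0,0,0,0,1,-3,-2.4,0,0,0,0,1,-3,-2.4,0,0,0,0,1,-3,-2.4,0,0,0,0,1,-3,-2.4,0,0,0,0]' 60
python3 -m jog '[1,-3,-2.4,0,0,0,0,1,-3,-2.4,0,0,0,0,1,-3,-2.4,0,0,0,0,1,-3,-2.4,0,0,0,0,1,0,0,0,0,0,-6.8,1,0,0,0,0,0,-6.8,1,0,0,0,0,0,-6.8,1,0,0,0,0,0,-6.7]'
cat >> h.py <<'E'
def to(xy,z,ang):
    "shift in cm along present tool axes and turn to put tool y along world angle ang (deg)"
    from scipy.spatial.transform import Rotation as Ro
    s=robot.sense();q=s['tcp_rot'];R=Ro.from_quat([q[1],q[2],q[3],q[0]]).as_matrix()
    a=np.degrees(np.arctan2(R[1,1],R[0,1]))
    print('t',s['t'],'pos',s['tool_pos'].round(4),'y at',a.round(2),'shift cm',(R.T@(np.array([*xy,z])-s['tool_pos'])*100).round(2),'tool z turn',(-(ang-a)).round(2),'tilt',R[:,2].round(3))
E
python3 -c "
from h import *
to((.482,-.231),.20,101.1)"
```

```text
t: 1.27
tool_pos: [0.3576, 0.3727, 0.2396]
tcp_rot: [0.0, 0.139, 0.99, 0.0]
wrist_force: [-0.4, 0.2, 0.0]
opening: 1.0
grasp_force: 0.0
t: 1.93
tool_pos: [0.446, 0.2487, 0.2395]
tcp_rot: [0.0, -0.099, 0.995, 0.0]
wrist_force: [0.2, 0.6, -0.4]
opening: 1.0
grasp_force: 0.0
t 1.9333 pos [0.446  0.2487 0.2395] y at 101.41 shift cm [  5.96 -47.73   3.94] tool z turn 0.31 tilt [ 0.  0. -1.]
```

```bash
python3 -m jog '[1,0.5,-4,0,0,0,0,1,0.5,-4,0,0,0,0,1,0.5,-4,0,0,0,0,1,0.5,-4,0,0,0,0,1,0.5,-4,0,0,0,0,1,0.5,-4,0,0,0,0,1,0.5,-4,0,0,0,0,1,0.5,-4,0,0,0,0]'
python3 -m jog '[1,0.5,-4,0.5,0,0,0,1,0.5,-4,0.5,0,0,0,1,0.5,-4,0.5,0,0,0,1,0.5,-3.7,0.5,0,0,0,1,0,0,0,0,0,0]'
python3 - <<'E'
from h import *
to((.482,-.231),.20,101.1)
p=eyes.snapshot('wrist');cv2.imwrite('pics/w1.png',p['image']);m=rng(p,12,30,90,60)
R=cv2.Rodrigues(np.array(p['rvec'],float))[0];print(-R.T@np.array(p['tvec']).ravel(),R.round(2).tolist(),p['fx'])
for b in finder.silhouettes('roller_1',p):
    vs,us=np.nonzero(b['region']);px=np.array([us.mean(),vs.mean()])
    print(px.round(1),p['image'][int(px[1]),int(px[0])],ray(p,px,.068).round(4),rect(p,b['region'],.068),np.round(b['extent']))
E
```

```text
t: 2.6
tool_pos: [0.4681, -0.0747, 0.2397]
tcp_rot: [0.0, -0.097, 0.995, -0.0]
wrist_force: [0.2, 0.0, -0.1]
opening: 0.994
grasp_force: 0.0
t: 3.02
tool_pos: [0.4775, -0.2403, 0.2187]
tcp_rot: [-0.0, -0.091, 0.996, -0.003]
wrist_force: [0.2, 0.4, 1.3]
opening: 0.999
grasp_force: 0.0
t 3.0167 pos [ 0.4775 -0.2403  0.2187] y at 100.48 shift cm [-0.61  0.85  1.87] tool z turn -0.62 tilt [ 0.    -0.006 -1.   ]
[ 0.40995652 -0.25222319  0.35325029] [[-0.18, 0.98, -0.0], [0.95, 0.18, 0.28], [0.27, 0.05, -0.96]] 282.8392841765826
[229.6  66.6] [181 157 244] [[ 0.3749 -0.2827]] (array([ 375.8, -282.6]), array([38.1, 45.7]), 69.4) [199.  36. 255. 100.]
[264.2 189.6] [121 211 242] [[ 0.4857 -0.2283]] (array([ 486., -228.]), array([44.5, 53.8]), 10.5) [240. 168. 290. 211.]
[265.  230.6] [124 218 245] [[ 0.5311 -0.2186]] (array([ 531.5, -218.3]), array([48.4, 55.5]), 10.6) [239. 208. 291. 254.]
[381.7 219.4] [ 83 152  68] [[ 0.4952 -0.0976]] (array([496.5, -96.9]), array([63.9, 39.3]), 35.7) [355. 192. 408. 249.]
```

View pics/w1.png

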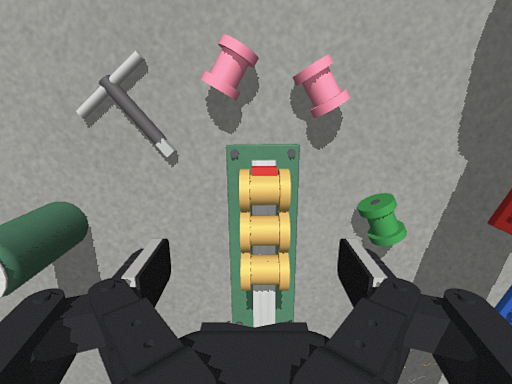

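The wrist view shows roller_1 at (265,190) next to the red stop (264,171), with two rollers uphill of it. All the measurements agree to within about 2 mm: roller_1 is at (0.487, -0.229) with its axis at 101°.

```bash
python3 -m jog '[1,-0.4,0.95,2,0,0,-0.6,1,0,0,3,0,0,0,1,0,0,3,0,0,0,1,0,0,3,0,0,0,1,0,0,2,0,0,0,1,0,0,0,0,0,0,1,0,0,0,0,0,0]'
python3 -c "
from h import *
to((.484,-.2295),.058,101.1)"
```

```text
t: 3.7
tool_pos: [0.4808, -0.2188, 0.089]
tcp_rot: [-0.001, -0.103, 0.995, 0.001]
wrist_force: [0.6, 0.0, 0.2]
opening: 1.002
grasp_force: 0.0
t 3.7 pos [ 0.4808 -0.2188  0.089 ] y at 101.84 shift cm [-0.1  -1.12  3.1 ] tool z turn 0.74 tilt [-0.002  0.001 -1.   ]
```

```bash
python3 -m jog '[1,-0.1,-1.1,0.6,0,0,0.7,1,0,0,2,0,0,0,1,0,0,0.5,0,0,0,1,0,0,0,0,0,0,1,0,0,0,0,0,0,1,0,0,0,0,0,0]'
python3 - <<'E'
from h import *
to((.484,-.2295),.058,101.1)
p=eyes.snapshot('wrist');cv2.imwrite('pics/w2.png',p['image'])
for b in finder.silhouettes('roller_1',p):
    vs,us=np.nonzero(b['region']);px=np.array([us.mean(),vs.mean()])
    print(px.round(1),ray(p,px,.074).round(4),rect(p,b['region'],.074),np.round(b['extent']))
E
```

```text
t: 4.2
tool_pos: [0.4849, -0.2314, 0.0594]
tcp_rot: [0.001, -0.096, 0.995, -0.0]
wrist_force: [0.4, -0.5, 0.2]
opening: 1.003
grasp_force: 0.0
t 4.2 pos [ 0.4849 -0.2314  0.0594] y at 101.02 shift cm [0.05 0.2  0.13] tool z turn -0.08 tilt [ 0.002 -0.001 -1.   ]
[467.6 273.2] [[ 0.4712 -0.1293]] (array([ 473.5, -122.8]), array([61.4, 30.8]), 78.2) [422. 243. 512. 326.]
[374.5  50. ] [[ 0.3863 -0.2032]] (array([ 385.2, -203. ]), array([39.7, 33.8]), 41.7) [317.   0. 434. 110.]
[182.2  26.5] [[ 0.3925 -0.2768]] (array([ 387.9, -276.6]), array([32.8, 29.3]), 70.2) [127.   3. 240.  74.]
[258.7 260.4] [[ 0.4836 -0.2292]] (array([ 484.1, -229.1]), array([48.7, 57.4]), 11.0) [200. 211. 320. 306.]
[259.2 314.3] [[ 0.5133 -0.2231]] (array([ 510.7, -223.2]), array([20.4, 55.4]), 6.6) [204. 297. 314. 328.]
```

View pics/w2.png

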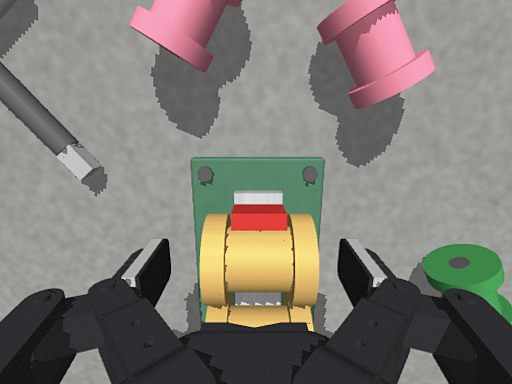

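The roller sits between the open pads, at (260,260). The gap between the fingers is centred at 254, so I shift 2 mm along y and close.

```bash
python3 -m jog '[0.66,0,0.2,0.1,0,0,0,0.66,0,0,0,0,0,0,0.66,0,0,0,0,0,0,0.66,0,0,0,0,0,0,0.4,0,0,0,0,0,0,0.4,0,0,0,0,0,0,0.4,0,0,0,0,0,0,0.4,0,0,0,0,0,0]' 60
python3 - <<'E'
from h import *
to((.484,-.2295),.058,101.1)
p=eyes.snapshot('wrist');cv2.imwrite('pics/w3.png',p['image'])
E
```

```text
t: 4.97
tool_pos: [0.4838, -0.2289, 0.0575]
tcp_rot: [-0.0, -0.096, 0.995, 0.0]
wrist_force: [-1.3, 2.2, 5.9]
opening: 0.578
grasp_force: 61.4
t 4.9667 pos [ 0.4838 -0.2289  0.0575] y at 101.03 shift cm [-0.01 -0.06 -0.05] tool z turn -0.07 tilt [-0.  0. -1.]
```

View pics/w3.png

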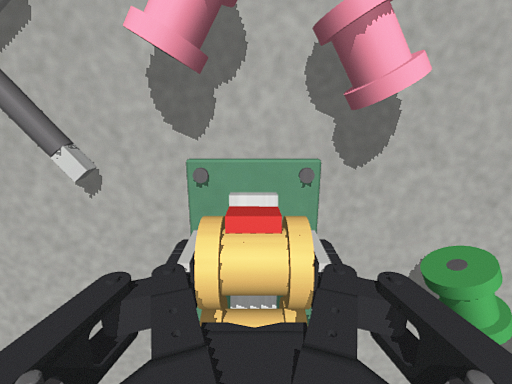

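The roller is held: opening 0.578 is about 50 mm, at 61 N. I lift quickly so that the fingers clear the path of roller_2.

```bash
python3 -m jog '[0.4,0,0,-3,0,0,0,0.4,0,0,-4,0,0,0,0.4,0,0,-4,0,0,0,0.4,0,0,-3,0,0,0,0.4,0,0,0,0,0,0,0.4,0,0,0,0,0,0,0.4,0,0,0,0,0,0]' 70
python3 - <<'E'
from h import *
to((.602,.201),.20,78.7)
p=eyes.snapshot('scene');c=np.hstack([cv2.resize(p['image'][170:340,90:300],(420,340))])
q=eyes.snapshot('wrist');cv2.imwrite('pics/l.png',np.hstack([c,cv2.resize(q['image'],None,fx=.74,fy=340/384)]))
E
```

```text
t: 5.6
tool_pos: [0.4825, -0.2287, 0.1959]
tcp_rot: [-0.001, -0.096, 0.995, 0.001]
wrist_force: [0.4, -0.5, -3.5]
opening: 0.578
grasp_force: 77.5
t 5.6 pos [ 0.4825 -0.2287  0.1959] y at 101.02 shift cm [-19.94  39.9   -0.4 ] tool z turn 22.32 tilt [-0.003  0.001 -1.   ]
```

View pics/l.png

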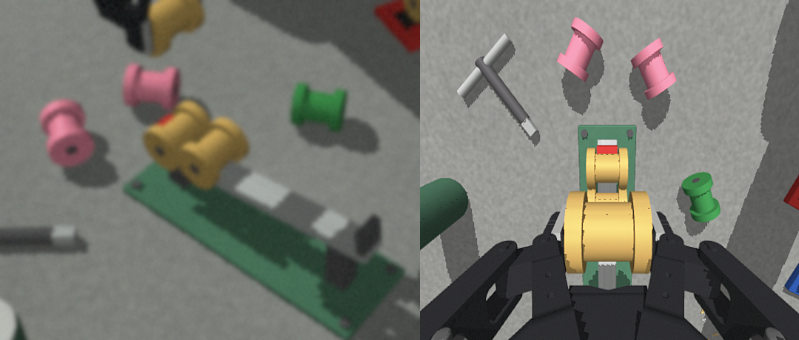

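Roller_1 is held, and roller_2 has rolled down to the stop (left half around (178,125)). Next I go to the blue cradle.

```bash
python3 -m jog '[0.4,-1,2,0,0,0,0,0.4,-1.6,3.2,0,0,0,0,0.4,-1.6,3.2,0,0,0,0,0.4,-1.6,3.2,0,0,0,0,0.4,-1.6,3.2,0,0,0,0,0.4,-1.6,3.2,0,0,0,0,0.4,-1.6,3.2,0,0,0,0,0.4,-1.6,3.2,0,0,0,0]'
python3 -m jog '[0.4,-1.6,3.2,0,0,0,0,0.4,-1.6,3.2,0,0,0,0,0.4,-1.6,3.2,0,0,0,0,0.4,-1.6,3.2,0,0,0,0,0.4,-1.6,3.2,0,0,0,0,0.4,-1.3,2.6,0,0,0,5,0.4,0,0,0,0,0,5,0.4,0,0,0,0,0,5]'
python3 -m jog '[0.4,0,0,0,0,0,5,0.4,0,0,0,0,0,2.3,0.4,0,0,0,0,0,0,0.4,0,0,0,0,0,0,0.4,0,0,0,0,0,0,0.4,0,0,0,0,0,0]'
python3 - <<'E'
from h import *
to((.602,.201),.10,78.7)
p=eyes.snapshot('wrist');cv2.imwrite('pics/c1.png',p['image'])
m=big(rng(p,105,130,120));print('blue',rect(p,m,.012),[int(f(x)) for x in np.nonzero(m) for f in(np.min,np.max)])
for b in finder.silhouettes('cradle_blue',p): print(rect(p,b['region'],.012),b['confidence'],np.round(b['extent']))
E
```

```text
t: 6.37
tool_pos: [0.5559, 0.0353, 0.1952]
tcp_rot: [-0.002, -0.096, 0.995, -0.0]
wrist_force: [0.6, -1.2, -3.7]
opening: 0.577
grasp_force: 77.2
t: 7.03
tool_pos: [0.611, 0.2372, 0.1941]
tcp_rot: [-0.002, 0.034, 0.999, -0.0]
wrist_force: [-0.8, -1.0, -3.3]
opening: 0.575
grasp_force: 77.1
t: 7.53
tool_pos: [0.6123, 0.2338, 0.1966]
tcp_rot: [-0.001, 0.098, 0.995, -0.0]
wrist_force: [0.3, 0.4, -3.2]
opening: 0.574
grasp_force: 77.1
t 7.5333 pos [0.6123 0.2338 0.1966] y at 78.76 shift cm [ 0.36 -3.42  9.66] tool z turn 0.06 tilt [-0.001 -0.    -1.   ]
blue (array([601.4, 205.1]), array([118.9,  79.1]), 78.7) [134, 202, 173, 279]
(array([601.4, 204.6]), array([120.4,  81.5]), 78.7) 0.77 [176. 133. 281. 204.]
```

View pics/c1.png

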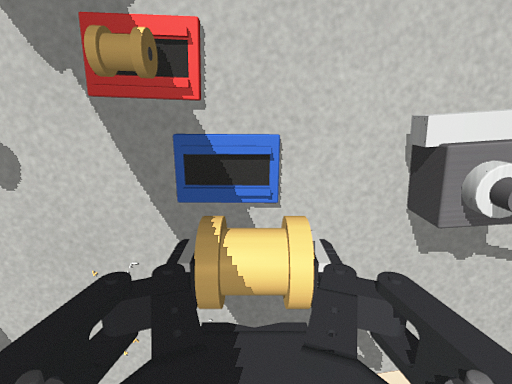

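The blue cradle is at (228,168) and the held roller is at (255,262). The red cradle, with its reject roller, is up and to the left. The cradle centre measures about (0.601, 0.204) at 78.7°, consistent with the first fix.

```bash
python3 -m jog '[0.4,0.6,-1.5,0,0,0,0,0.4,0.2,-1.6,0,0,0,0,0.4,0,0,3,0,0,0,0.4,0,0,3,0,0,0,0.4,0,0,3,0,0,0,0.4,0,0,2,0,0,0,0.4,0,0,1,0,0,0,0.4,0,0,0,0,0,0]'
python3 -m jog '[0.4,0,0,0,0,0,0,0.4,0,0,0,0,0,0,0.4,0,0,0,0,0,0,0.4,0,0,0,0,0,0]'
python3 - <<'E'
from h import *
to((.5985,.2045),.0235,78.7)
p=eyes.snapshot('wrist');cv2.imwrite('pics/c2.png',p['image'])
for b in finder.silhouettes('cradle_blue',p): print(rect(p,b['region'],.012),b['confidence'],np.round(b['extent']))
m=rng(p,12,30,90,60);m[:, :120]=0;print(rect(p,big(m),robot.sense()['tool_pos'][2]+.0105+.006))
E
```

```text
t: 8.3
tool_pos: [0.5971, 0.2046, 0.0749]
tcp_rot: [-0.002, 0.098, 0.995, -0.001]
wrist_force: [0.1, -0.5, -3.3]
opening: 0.577
grasp_force: 77.2
t: 8.63
tool_pos: [0.5997, 0.2055, 0.0789]
tcp_rot: [0.001, 0.098, 0.995, 0.001]
wrist_force: [0.1, -0.4, -3.3]
opening: 0.574
grasp_force: 77.2
t 8.6333 pos [0.5997 0.2055 0.0789] y at 78.73 shift cm [ 0.11 -0.13  5.54] tool z turn 0.03 tilt [ 0.003  0.001 -1.   ]
(array([593.7, 205.6]), array([120.9,  68.2]), 79.9) 0.7 [167. 153. 335. 242.]
(array([600. , 206.1]), array([57.3, 49. ]), 78.6)
```

View pics/c2.png

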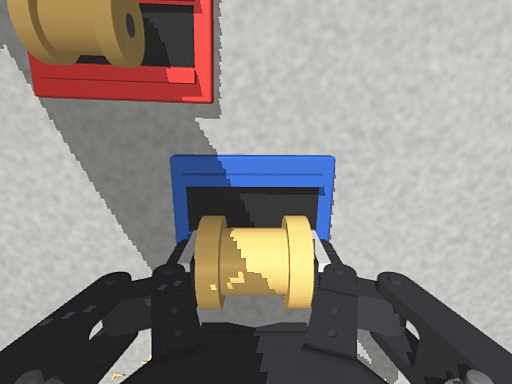

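The roller is lined up over the blue cradle, with the cradle's near edge at row 154 and the roller at (255,262). The cross-check from that edge agrees to 1–2 mm, so I lower it gently.

```bash
python3 -m jog '[0.4,0.15,-0.1,1,0,0,0,0.4,0,0,1,0,0,0,0.4,0,0,1,0,0,0,0.4,0,0,0.7,0,0,0,0.4,0,0,0.4,0,0,0,0.4,0,0,0.2,0,0,0,0.4,0,0,0.2,0,0,0,0.4,0,0,0,0,0,0]'
python3 -m jog '[0.4,0,0,0.2,0,0,0,0.4,0,0,0.1,0,0,0,0.4,0,0,0.1,0,0,0,0.4,0,0,0.1,0,0,0,0.4,0,0,0,0,0,0,0.4,0,0,0,0,0,0]'
python3 -c "
from h import *
to((.598,.2045),.0235,78.7)"
```

```text
t: 9.4
tool_pos: [0.597, 0.2045, 0.032]
tcp_rot: [-0.0, 0.098, 0.995, -0.0]
wrist_force: [-0.5, 0.6, -3.2]
opening: 0.577
grasp_force: 77.2
t: 9.9
tool_pos: [0.597, 0.2045, 0.0273]
tcp_rot: [0.0, 0.098, 0.995, 0.0]
wrist_force: [0.1, -0.3, -3.1]
opening: 0.576
grasp_force: 77.2
t 9.9 pos [0.597  0.2045 0.0273] y at 78.72 shift cm [-0.1   0.02  0.38] tool z turn 0.02 tilt [ 0.  0. -1.]
```

```bash
python3 -m jog '[0.4,-0.1,0,0.1,0,0,0,0.4,0,0,0.1,0,0,0,0.4,0,0,0.05,0,0,0,0.4,0,0,0.05,0,0,0,0.4,0,0,0,0,0,0,0.4,0,0,0,0,0,0]'
python3 -m jog '[0.4,0,0,0.05,0,0,0,0.4,0,0,0,0,0,0,0.4,0,0,0,0,0,0]'
```

```text
t: 10.4
tool_pos: [0.5979, 0.2043, 0.0242]
tcp_rot: [-0.0, 0.098, 0.995, 0.0]
wrist_force: [-0.4, 0.0, -3.2]
opening: 0.584
grasp_force: 77.2
t: 10.65
tool_pos: [0.598, 0.2043, 0.0238]
tcp_rot: [-0.0, 0.098, 0.995, 0.0]
wrist_force: [0.2, -0.7, -3.5]
opening: 0.574
grasp_force: 77.2
```

```bash
python3 -m jog '[0.4,0,0,0.05,0,0,0,0.4,0,0,0.05,0,0,0,0.4,0,0,0,0,0,0,0.4,0,0,0,0,0,0]'
```

```text
t: 10.98
tool_pos: [0.598, 0.2043, 0.0236]
tcp_rot: [0.0, 0.098, 0.995, 0.0]
wrist_force: [-2.0, -0.3, 6.0]
opening: 0.576
grasp_force: 78.1
```

The wrist force has changed sign, so the roller is resting on the cradle. I release it and retract.

```bash
python3 -m jog '[0.63,0,0,0,0,0,0,0.7,0,0,0,0,0,0,0.8,0,0,0,0,0,0,0.8,0,0,0,0,0,0,0.8,0,0,-0.5,0,0,0,0.8,0,0,-2,0,0,0,0.8,0,0,-3,0,0,0,0.8,0,0,-3,0,0,0]'
python3 -m jog '[0.8,0,0,-3,0,0,0,0.8,0,0,-3,0,0,0,0.8,0,0,0,0,0,0,0.8,0,0,0,0,0,0,0.8,0,0,0,0,0,0,0.8,0,0,0,0,0,0]'
python3 - <<'E'
from h import *
p=eyes.snapshot('wrist');q=eyes.snapshot('scene')
for b in finder.silhouettes('roller_1',p): print(rect(p,b['region'],.04),b['confidence'],np.round(b['extent']))
for b in finder.silhouettes('cradle_blue',p): print('cr',rect(p,b['region'],.012))
cv2.imwrite('pics/f.png',np.hstack([cv2.resize(p['image'],(400,300)),cv2.resize(q['image'][130:310,130:400],(400,300))]))
E
```

```text
t: 11.65
tool_pos: [0.5973, 0.204, 0.1081]
tcp_rot: [-0.001, 0.098, 0.995, -0.0]
wrist_force: [0.6, 0.2, 0.3]
opening: 0.798
grasp_force: 0.0
t: 12.15
tool_pos: [0.5969, 0.204, 0.1665]
tcp_rot: [-0.001, 0.098, 0.995, -0.001]
wrist_force: [-0.3, -0.3, 0.5]
opening: 0.801
grasp_force: 0.0
(array([599.1, 204.4]), array([52.5, 43.5]), 78.7) 0.66 [227. 165. 283. 211.]
(array([524.3, -19.4]), array([ 2.7, 10.8]), 64.9) 0.44 [  0. 148.   6. 164.]
cr (array([601.3, 204.7]), array([121.7,  81.8]), 77.7)
```

View pics/f.png

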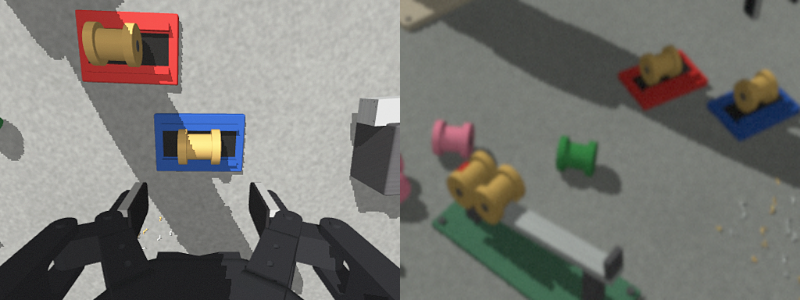

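Roller_1 lies centred in the blue cradle (200,146), roller_2 is at the stop, and the gripper is clear.

```bash
python3 -c "
from rig import order
print(order.hand_in())"
```

```text
the job is handed in; nothing more can be done
None
```

I handed the job in at about 12 s of the 35 s: in the last pictures roller_1 lies between the ribs of the blue cradle, about 2 mm off centre and aligned with them, and roller_2 has rolled down to the stop by itself; no verdict was returned.

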